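Press the row of inlay tiles home in a round tray

ROBOT

A 6-joint arm with a two-finger parallel gripper is mounted at the origin on the work surface. World frame = base frame: x ahead of the robot, y to its left, z up, the work surface at z = 0. Lengths are in m, angles in rad, forces in N, time in s.
With the tool pointing down it reaches from about 0.4 to 0.825 m from the base axis. Payload 7 kg.
Tool frame: the origin (TCP) lies at the centre of the arm's flange, where the gripper is bolted on; the fingertips stand 178 mm ahead of it and the grasp point (between the pads) lies arm.tcp_to_grasp ahead of it (arm.tcp_to_grasp is the distance from the TCP to the grasp point, in m); z points along the fingers, y is the direction in which the jaws open and shut (so a half turn about z gives the same grasp; the last joint's range is limited). The gripper opens to 88 mm and grips with 3 to 60 N. Pads are 19 mm wide; open, the fingers measure 130 mm over their backs; the gripper's body (78 mm by 193 mm) begins 47 mm behind the grasp point.
Start: joints at [1.472, 0.359, 0.012, 0, -1.224, -0.288], TCP at [0.255, 0.625, 0.405] pointing down, gripper open.
Joint ranges: [-3.07, 3.07], [-1.43, 2.12], [-1.02, 1.25], [-3.03, 1.67], [-3.05, -0], [-3.03, 3.03]. Speed limits (rad/s): [2.39, 2.39, 3.01, 3.14, 3.14, 3.14].

INTERFACE

Orientations are given as [roll, pitch, yaw] about the fixed x, y, z axes, in that order (R = Rz(yaw) Ry(pitch) Rx(roll)).
In Python, from station import arm gives the robot as it stands.
- The arm moves only by the tool move_arm, never from a script. Its argument "deltas" is a list of rows, each a list of 6 numbers: the shift along the world's x, y, z in mm, then the turn, a rotation vector about the world's x, y, z in degrees. In form: [[tx, ty, tz, ax, ay, az], ...]. A call has exactly 5 rows; each row shifts and turns the commanded pose from where the row before left it; what a row does not reach is not made up. A row lasts 1/12 s, in which the tool goes at most 41.7 mm and 7.16 degrees, less where a joint would pass 70% of its speed; a pose out of reach is approached as far as the arm can. A call with a gripper value outside its range is refused whole. "claw" is the closure in counts, from 0 (fully open) to 255 (shut), set as the call begins (left out, the last holds). The fingers move at their own pace and stop on an object; "squeeze" is the grip in N (left out, the last holds). Time passes only in rows, so rows that do not move let the fingers close, or fill a call up. It gives the time, the measured TCP pose, the force and the opening at its end, in the units of the state.
- arm.get_state(): the state, without advancing time (a new reading comes with each control period).
- arm.grab_frame(name): name is "side" or "top"; returns the picture (420x560x3 uint8, red, green, blue); there is no depth.
- arm.calibration(name): a dict with "intrinsics" (3x3 intrinsics, pixels), "k1" (the pictures are not rectified: a ray, as slopes to the right and down, at radius r is drawn at 1 + k1 r^2 times it, then the intrinsics apply), "T" (4x4, takes a point from camera to world coordinates). Camera axes: x right, y up, looking along -z (the intrinsics and any distortion apply to the point x, -y, -z); pixel columns grow to the right and rows downward; lengths in m; the calibration is good to about 2 mm. A picture is of the moment at which its call begins. calibration takes no time and is no camera call.
- arm.job_done(): hands the job in, once; it reports no verdict.
Trained networks look in the newest picture that a camera, given by its name, has taken for a name from the list of things; names that differ only in an ending like _2 or _b are one class to them, and where a whole thing is asked for, a point or a joint stands for the part that bears it (a point fixed in the world has none). Each returns a list of dicts, best first, with "score" (0 to 1); they miss things now and then, are a little off and sometimes report something else, mostly with a low value. They report only what shows in the picture. A call takes as long as a camera call.
- arm.spot_in(thing, camera): "xy" ([column, row] in pixels, amid what is visible of it).
- arm.masks_of(thing, camera): "pixels" (420x560 bool, what is visible of it) and "xy" ([column, row] in pixels, amid what is visible of it).
- arm.spot_point(thing, camera): "xy" ([column, row] in pixels: a listed point, or the origin of a listed thing).
The state is a dict: "t": time; "q": joint angles; "qd": joint speeds; "joint_efforts": joint torques, N m; "eef_pos": TCP position; "ee_rot": TCP orientation; "force": force on the tool from outside, world axes, zero at the start; "moment": the same for the moment, N m; "width": finger opening in m.
Only numpy, scipy, OpenCV 4.12 (cv2) and the standard library are available. Lean on these libraries where they do the work, as an engineer would, in place of code of your own. Each camera call takes 0.05 s, during which the arm holds its last target. There are 200 camera calls.

TASK

The round tray on the workbench is having its ring of inlay tiles fitted: going clockwise, three are finished and oiled to a honey colour, and the next four, still pale, are in their pockets but still stand proud of the wood. Run a fingertip along these four, from the finished tiles round towards the empty pockets, pressing each one gently down until it is flush before going on to the next. Take hold of nothing, and leave the tray and everything else lying where it is.

Things in the scene. Friction and masses are not known exactly. Their poses are not given: they have to be found in the camera images.
- tray: loose round tray of reddish wood flat on the bench, 320 mm across, 22 mm thick, 1.3 kg; origin: centre of its underside, z up. In its level top face, 100 mm from the centre, are 12 square pockets 30 degrees (52 mm) apart. Clockwise from above: 3 honey-coloured flush tiles (the first on the tray's +x), then proud tiles 1 to 4, then 5 empty dark pockets 10 mm deep. The wood between tiles is flat
- tile_1 (a joint): how far proud tile 1 stands above the tray's face, in m: 0 = flush (it is then seated and goes no lower); at the start 0.004 to 0.006. It is a tight fit: it stays where it is left, goes straight down under a steady push of about 5 N anywhere near its middle, and stops hard when seated; pushing on over 30 N may crack it
- tile_1_top (a point): centre of the top face of proud tile 1 (next clockwise after the finished tiles): pale wood, 22.5 mm square with a small dark diamond (10.6 mm) in the middle; this point sinks with the tile and is 22 mm above the bench when flush
- tile_2 (a joint): how far proud tile 2 stands above the tray's face, in m: 0 = flush (it is then seated and goes no lower); at the start 0.004 to 0.006. It is a tight fit: it stays where it is left, goes straight down under a steady push of about 5 N anywhere near its middle, and stops hard when seated; pushing on over 30 N may crack it
- tile_2_top (a point): centre of the top face of proud tile 2 (next clockwise after tile 1): pale wood, 22.5 mm square with a small dark diamond (10.6 mm) in the middle; this point sinks with the tile and is 22 mm above the bench when flush
- tile_3 (a joint): how far proud tile 3 stands above the tray's face, in m: 0 = flush (it is then seated and goes no lower); at the start 0.004 to 0.006. It is a tight fit: it stays where it is left, goes straight down under a steady push of about 5 N anywhere near its middle, and stops hard when seated; pushing on over 30 N may crack it
- tile_3_top (a point): centre of the top face of proud tile 3 (next clockwise after tile 2): pale wood, 22.5 mm square with a small dark diamond (10.6 mm) in the middle; this point sinks with the tile and is 22 mm above the bench when flush
- tile_4 (a joint): how far proud tile 4 stands above the tray's face, in m: 0 = flush (it is then seated and goes no lower); at the start 0.004 to 0.006. It is a tight fit: it stays where it is left, goes straight down under a steady push of about 5 N anywhere near its middle, and stops hard when seated; pushing on over 30 N may crack it
- tile_4_top (a point): centre of the top face of proud tile 4 (the last one, beside the empty pockets): pale wood, 22.5 mm square with a small dark diamond (10.6 mm) in the middle; this point sinks with the tile and is 22 mm above the bench when flush
- bowl: small turned wooden bowl standing on the middle of the tray, inside the ring of tiles, 68 mm across, 24 mm high; origin: centre of its underside
- spare_tile: one spare inlay tile lying flat on the bench near the tray, pale like the four proud ones: 22.5 mm square, 9.5 mm thick; origin: centre of its underside; leave it alone
- mallet: dark wooden carver's mallet standing on its head, 76 mm across, 188 mm high; origin: centre of its underside
- glue: white plastic glue bottle with an orange cap, standing, 52 mm across, 135 mm high; origin: centre of its underside
- turned_box: small round lidded box of reddish wood, 82 mm across, 83 mm high; origin: centre of its underside
- try_square: try square lying flat: dark stock 115 x 24 x 18 mm along its x, steel blade 180 x 28 mm towards its +y; origin: centre of the stock's underside
- sanding_block: cork sanding block lying flat, 105 x 60 x 36 mm; origin: centre of its underside
- chisel: wood chisel lying along its x axis, handle to -x, 258 mm long, 27 mm high; origin: on the bench under the ferrule, about its middle

How it is judged:
On the way, in this order (a step that is already met when the one before it is completed fails the run):
1. tile 1 is pressed flush (value of joint tile_1 below 0.0015 m), for 0.1 s.
2. tile 2 is pressed flush (value of joint tile_2 below 0.0015 m), for 0.1 s.
3. tile 3 is pressed flush (value of joint tile_3 below 0.0015 m), for 0.1 s.
4. tile 4 is pressed flush (value of joint tile_4 below 0.0015 m), for 0.1 s.
At the end, for the whole second after the job is handed in: All four tiles are flush (each less than 1.5 mm proud), pressed one after the other from tile 1 to tile 4; the tray lies flat on the bench within 20 mm of where it lay and at rest, and each bystander is within 20 mm of where it was (value of joint each of tile_1, tile_2, tile_3, tile_4 below 0.0015 m and distance of each of tray, bowl, spare_tile, mallet, glue, turned_box, try_square, sanding_block, chisel from where it was at the start of the episode below 0.02 m and height (world z) of tray below 0.004 m and linear speed of tray below 0.02 m/s); the robot touches nothing.
It fails at once if the tray or a tile was pressed or struck with more than 40 N (contact force between the fingers and tray above 40 N).
It fails at once if the tray was shoved, lifted or tipped (distance of tray from where it was at the start of the episode above 0.02 m or height (world z) of tray above 0.006 m or angle between tray's own z axis and vertical above 0.06 rad).
It fails at once if a bystander was lifted, carried or knocked away (distance of any of bowl, spare_tile, mallet, glue, turned_box, try_square, sanding_block, chisel from where it was at the start of the episode above 0.02 m).
It also fails if it takes over 45 s, if anything falls off the work surface, if the arm or the gripper's body presses on something with over 40 N, if the wrist force passes 120 N, or if a joint passes its speed limit or range.

## Working session

There is one attempt and no reset: what is moved stays moved. The work goes in short steps, Python scripts to look and compute and a tool call to move; the robot and the scene stay as the last step left them, time stands still between calls to the robot, and variables do not carry over. Pictures are saved under pics/ and viewed, about 8 in all and at most 12, crops included, and the job is handed in when it is done.

Besides the shell and the picture viewer there is one more tool, called after "Emit:" by a JSON object that holds its "method" and its "body", one argument or row to a line. move_arm: Moves the arm, as the interface text tells. Its arguments: {"type":"object","properties":{"deltas":{"type":"array","items":{"type":"array","items":{"type":"number"}}},"claw":{"type":"number"},"squeeze":{"type":"number"}},"required":["deltas"]}

```bash
mkdir -p pics; ls
cat > h.py <<'E'
import numpy as np, cv2
from station import arm
def ray(name,px):
    c=arm.calibration(name);K=np.array(c["intrinsics"]);T=np.array(c["T"])
    d=cv2.undistortPoints(np.array([[px]],float),K,np.array([c["k1"],0,0,0.]))[0,0]
    return T[:3,3],T[:3,:3]@np.array([d[0],-d[1],-1.])
def at(name,px,z):
    o,d=ray(name,px);return o+d*(z-o[2])/d[2]
def proj(name,P):
    c=arm.calibration(name);K=np.array(c["intrinsics"]);T=np.array(c["T"])
    p=T[:3,:3].T@(np.array(P)-T[:3,3]);p=np.array([p[0],-p[1],-p[2]])
    return cv2.projectPoints(p.reshape(1,1,3),np.zeros(3),np.zeros(3),K,np.array([c["k1"],0,0,0.]))[0].ravel()
E
python3 - <<'E'
from h import *
np.set_printoptions(precision=4,suppress=True)
s=arm.get_state();print(s["t"],s["eef_pos"],s["ee_rot"],s["width"],s["force"],arm.tcp_to_grasp)
for n in("top","side"):
    im=arm.grab_frame(n);cv2.imwrite(f"pics/{n}0.png",im[:,:,::-1])
    print(n,arm.calibration(n)["T"][:3] if hasattr(arm.calibration(n)["T"],'shape') else arm.calibration(n)["T"])
    for t,z in(("tile_1_top",.027),("tray",0),("bowl",.022),("mallet",0),("glue",0),("turned_box",0),("spare_tile",0)):
        for r in arm.spot_point(t,n)[:6]: print(t,np.round(r["xy"],1),round(r["score"],2),at(n,r["xy"],z)[:2])
E
```

```text
pics
0.0 [0.2545 0.625  0.4037] [ 3.1399 -0.0002 -0.3869] 0.08751423520885238 [ 0.3582 -0.0307 -0.6382] 0.1593
top [[-0.102   0.9718 -0.2124  0.2247]
 [-0.9948 -0.1004  0.0183 -0.0687]
 [-0.0036  0.2132  0.977   1.3255]]
tile_1_top [248.4 212. ] 0.37 [0.5113 0.0024]
tray [228.9 192. ] 0.73 [0.5855 0.0577]
bowl [228.6 190. ] 0.83 [0.5858 0.0561]
mallet [370.  144.5] 0.82 [ 0.6937 -0.3934]
glue [108.6 171.5] 0.76 [0.6917 0.4304]
turned_box [121.9 239.7] 0.82 [0.4713 0.3929]
spare_tile [142.5 215.5] 0.39 [0.5396 0.3266]
side [[ 0.8055  0.4436 -0.3929 -0.1849]
 [-0.5925  0.616  -0.5192 -0.9814]
 [ 0.0117  0.651   0.759   1.3475]]
tile_1_top [307.2 263.5] 0.59 [ 0.4182 -0.3403]
tile_1_top [268.2 183.1] 0.55 [ 0.5145 -0.0031]
tray [275.2 165.4] 0.76 [0.6    0.0726]
tray [159.1 166.6] 0.68 [0.2561 0.3125]
bowl [275.8 166.1] 0.78 [0.5869 0.0513]
mallet [383.8 238.3] 0.55 [ 0.6913 -0.3967]
glue [244.4 103.6] 0.76 [0.7052 0.4285]
turned_box [201.8 130.8] 0.61 [0.48   0.3878]
turned_box [256.8 182.2] 0.57 [0.4988 0.0438]
spare_tile [223.7 140.9] 0.44 [0.5181 0.2907]
```

Run:
```python
import cv2
a=cv2.imread("pics/top0.png")
cv2.imwrite("pics/topcrop.png",cv2.resize(a[120:270,140:340],None,fx=4,fy=4,interpolation=cv2.INTER_CUBIC))
```

```text
(no output)
```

View pics/top0.png

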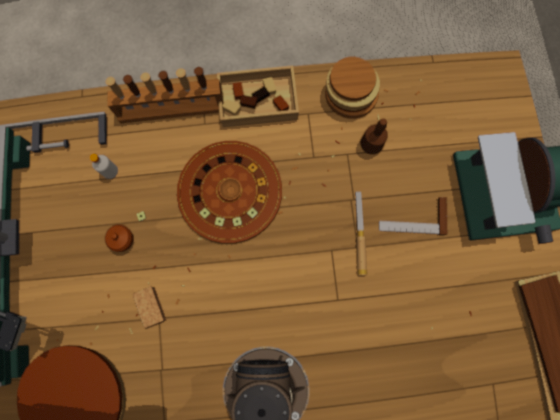

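View pics/topcrop.png

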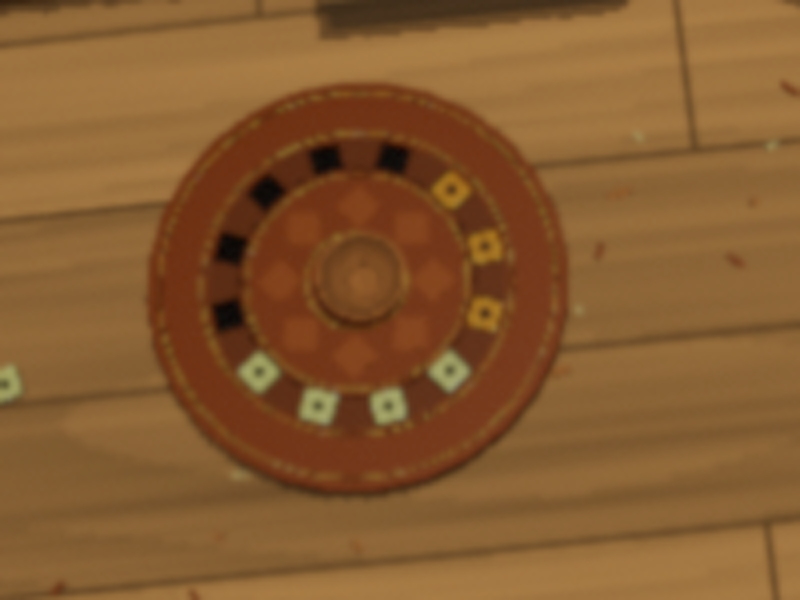

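View pics/side0.png

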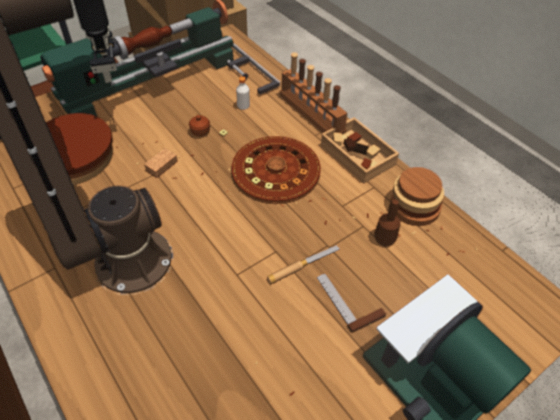

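Top view: the honey tiles are on the right of the tray. The pale tiles 1 to 4 follow clockwise along the bottom, at crop pixels (450,372), (388,407), (318,407) and (260,372). The bowl is at the centre and the spare tile at about (141,216) in the full image. The side view agrees, and nothing tall stands near the ring. Next I fit the ring.

```bash
cat > ring.py <<'E'
from h import *
from scipy.optimize import least_squares
np.set_printoptions(precision=4,suppress=True)
def cents(n,im):
    hsv=cv2.cvtColor(im,cv2.COLOR_RGB2HSV); c=proj(n,[.586,.055,.022])
    w=im.astype(int)
    m=((w[:,:,1]>115)&(w[:,:,1]>w[:,:,0]*.62)).astype(np.uint8)
    yy,xx=np.mgrid[:420,:560]; m[np.hypot(xx-c[0],yy-c[1])>48]=0
    m=cv2.morphologyEx(m,cv2.MORPH_CLOSE,np.ones((3,3),np.uint8))
    k,l,s,ce=cv2.connectedComponentsWithStats(m)
    return [(ce[i],s[i,4]) for i in range(1,k) if s[i,4]>=10]
if __name__=="__main__":
  for n in("top","side"):
    im=cv2.imread(f"pics/{n}0.png")[:,:,::-1]
    L=cents(n,im)
    P=[]
    for ce,a in L:
        p=at(n,ce,.025); r=p[:2]-[.586,.055]
        print(n,np.round(ce,1),a,p[:2],np.hypot(*r),np.degrees(np.arctan2(r[1],r[0])))
        if .08<np.hypot(*r)<.12: P.append(p[:2])
    P=np.array(P)
    def f(v):
        d=P-v[:2]; th=np.arctan2(d[:,1],d[:,0])-v[2]
        k=np.round(th/(np.pi/6))*np.pi/6+v[2]
        return (d-.1*np.c_[np.cos(k),np.sin(k)]).ravel()
    b=min((least_squares(f,[.586,.055,a]) for a in np.radians([0,8,15,22])),key=lambda r:r.cost)
    print(n,"fit",b.x[:2],np.degrees(b.x[2])%30,"rms",np.sqrt(2*b.cost/len(P)))
    for k in range(12):
        a=b.x[2]+k*np.pi/6;print(round(np.degrees(a)),b.x[:2]+.1*np.array([np.cos(a),np.sin(a)]),end=' ')
    print()
E
python3 ring.py
```

```text
top [204.3 212.6] 57 [0.5234 0.133 ] 0.09999757465335468 128.741696443997
top [251.9 212.1] 59 [ 0.5103 -0.0078] 0.09838524176205907 -140.3042823937257
top [219.1 220.9] 64 [0.4938 0.0909] 0.09892019411757855 158.70984828032667
top [236.6 221. ] 60 [0.4882 0.0395] 0.0989964609783829 -170.98964878746838
top fit [0.5872 0.0559] 9.549344822816655 rms 0.00028547268767191414
10 [0.6858 0.0725] 40 [0.6643 0.1196] 70 [0.6222 0.1496] 100 [0.5706 0.1546] 130 [0.5235 0.1331] 160 [0.4935 0.0909] 190 [0.4886 0.0394] 220 [ 0.5101 -0.0077] 250 [ 0.5523 -0.0378] 280 [ 0.6038 -0.0427] 310 [ 0.6509 -0.0212] 340 [0.6809 0.021 ] 
side [279.6 134.3] 1419 [0.6953 0.1752] 0.1624353031218003 47.7044948573173
side [230.2 158. ] 86 [0.4756 0.1775] 0.16484506687730244 132.0256696003394
side [248.7 160. ] 40 [0.5241 0.1305] 0.09759572149297827 129.32671951094335
side [248.5 170.2] 39 [0.4949 0.0888] 0.09721192731262895 159.6230723331399
side [255.6 179.8] 43 [0.4893 0.0365] 0.09844886179218601 -169.18711723129616
side [268.5 185.1] 45 [ 0.511  -0.0096] 0.09898702785750692 -139.26338790788384
side [288.5 204.8] 390 [ 0.5134 -0.1205] 0.18986912795054478 -112.46567329821661
side [247.5 200.9] 130 [ 0.4125 -0.0266] 0.19168552241301592 -154.81252037526332
side fit [0.5881 0.0537] 9.573396103612453 rms 0.00048078969594120887
10 [0.6867 0.0703] 40 [0.6652 0.1174] 70 [0.623  0.1474] 100 [0.5715 0.1523] 130 [0.5244 0.1307] 160 [0.4944 0.0886] 190 [0.4895 0.037 ] 220 [ 0.511 -0.01 ] 250 [ 0.5532 -0.0401] 280 [ 0.6047 -0.0449] 310 [ 0.6518 -0.0234] 340 [0.6818 0.0188]
```

Emit:
{"method": "move_arm", "body": {
  "deltas": [
    [0,0,0,0,0,0],
    [0,0,0,0,0,0],
    [0,0,0,0,0,0],
    [0,0,0,0,0,0],
    [0,0,0,0,0,0]
  ],
  "claw": 255,
  "squeeze": 5
}}

```text
t: 1.22
eef_pos: [0.2546, 0.6251, 0.4047]
ee_rot: [-3.142, 0.0, -0.387]
force: [0.3, -0.8, -0.6]
width: 0.0597
```

The two cameras agree to 2.5 mm, and both fits have a residual under 0.5 mm. Averaged tile positions are T1 (0.5105,-0.009), T2 (0.489,0.038), T3 (0.494,0.090) and T4 (0.524,0.132). I'll travel at the present height and close the fingers on the way.

Emit:
{"method": "move_arm", "body": {
  "deltas": [
    [6,-16,0,0,0,0],
    [13,-32,0,0,0,0],
    [13,-32,0,0,0,0],
    [13,-32,0,0,0,0],
    [13,-32,0,0,0,0]
  ]
}}

```text
t: 1.63
eef_pos: [0.3129, 0.4796, 0.4046]
ee_rot: [-3.142, -0.0, -0.386]
force: [1.1, -0.6, 0.6]
width: 0.0267
```

Emit:
{"method": "move_arm", "body": {
  "deltas": [
    [13,-32,0,0,0,0],
    [13,-32,0,0,0,0],
    [13,-32,0,0,0,0],
    [13,-32,0,0,0,0],
    [13,-32,0,0,0,0]
  ]
}}

```text
t: 2.05
eef_pos: [0.3779, 0.3194, 0.405]
ee_rot: [-3.141, -0.0, -0.386]
force: [1.3, 1.1, 0.4]
width: 0.0007
```

Emit:
{"method": "move_arm", "body": {
  "deltas": [
    [13,-32,0,0,0,0],
    [13,-32,0,0,0,0],
    [13,-32,0,0,0,0],
    [13,-32,0,0,0,0],
    [13,-32,0,0,0,0]
  ]
}}

```text
t: 2.47
eef_pos: [0.4428, 0.1594, 0.4051]
ee_rot: [-3.141, -0.0, -0.386]
force: [0.3, 0.3, -0.2]
width: 0.0007
```

Emit:
{"method": "move_arm", "body": {
  "deltas": [
    [13,-32,-10,0,0,0],
    [13,-32,-20,0,0,0],
    [13,-32,-20,0,0,0],
    [13,-32,-20,0,0,0],
    [6,-10,-20,0,0,0]
  ]
}}

```text
t: 2.88
eef_pos: [0.5012, 0.02, 0.314]
ee_rot: [-3.141, -0.001, -0.389]
force: [-0.4, 1.0, -0.5]
width: 0.0004
```

Emit:
{"method": "move_arm", "body": {
  "deltas": [
    [0,0,0,0,0,0],
    [0,0,0,0,0,0],
    [0,0,0,0,0,0],
    [0,0,0,0,0,0],
    [0,0,0,0,0,0]
  ]
}}

```text
t: 3.3
eef_pos: [0.5007, 0.024, 0.3159]
ee_rot: [-3.14, -0.002, -0.385]
force: [0.9, 0.0, 0.1]
width: 0.0008
```

Emit:
{"method": "move_arm", "body": {
  "deltas": [
    [4,-11,-15,0,0,0],
    [4,-11,-25,0,0,0],
    [2,-11,-25,0,0,0],
    [0,0,-25,0,0,0],
    [0,0,-8,0,0,0]
  ]
}}

```text
t: 3.72
eef_pos: [0.5096, -0.0099, 0.2144]
ee_rot: [3.14, 0.002, -0.387]
force: [-0.7, -0.3, 0.1]
width: 0.0005
```

Run:
```python
from h import *
a=[]
s=arm.get_state();p=np.array(s["eef_pos"]);print(p,s["ee_rot"],s["force"])
for n in("top","side"):
    im=arm.grab_frame(n)[:,:,::-1].copy()
    im=cv2.resize(im[120:230,180:320],None,fx=5,fy=5,interpolation=cv2.INTER_CUBIC)[:,:400 if n=="top" else 700]
    for q,c in((p-[0,0,.178],(0,0,255)),([.5105,-.009,.022],(255,0,0))):
        u=(proj(n,q)-[180,120])*5+2; cv2.circle(im,tuple(int(v) for v in u),4,c,1)
    a.append(im[:, :400] if n=="top" else im[:,200:600])
cv2.imwrite("pics/chk1.png",np.hstack(a))
```

```text
[ 0.50963127 -0.00989248  0.21444419] [ 3.13999490e+00  2.46499227e-03 -3.87080290e-01] [-0.70211719 -0.31617069  0.06237967]
```

View pics/chk1.png

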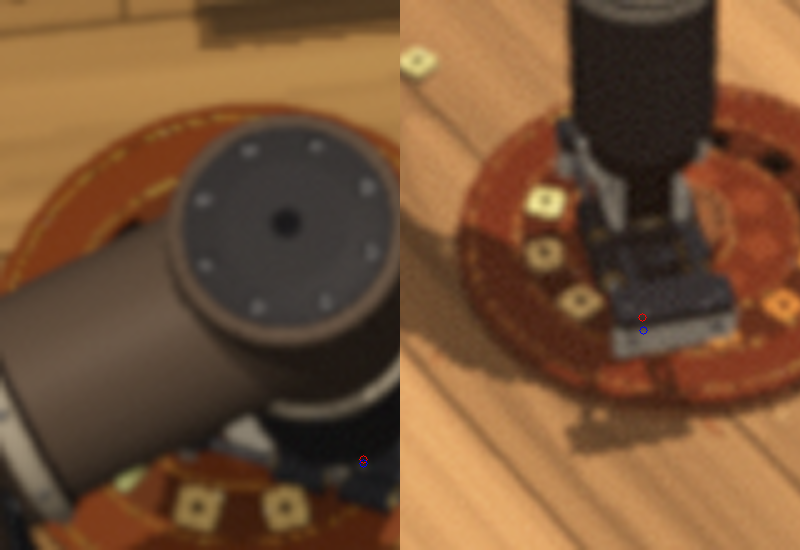

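The side view shows the closed fingertips over tile 1, with tiles 2 to 4 clear of them. Now I descend gently.

Emit:
{"method": "move_arm", "body": {
  "deltas": [
    [1,1,-2,0,0,0],
    [0,0,-2,0,0,0],
    [0,0,-2,0,0,0],
    [0,0,-1,0,0,0],
    [0,0,0,0,0,0]
  ]
}}

```text
t: 4.23
eef_pos: [0.5117, -0.0087, 0.2101]
ee_rot: [-3.141, -0.001, -0.387]
force: [0.1, 0.5, -0.1]
width: 0.0002
```

Emit:
{"method": "move_arm", "body": {
  "deltas": [
    [0,0,-1,0,0,0],
    [0,0,0,0,0,0],
    [0,0,-1,0,0,0],
    [0,0,0,0,0,0],
    [0,0,0,0,0,0]
  ]
}}

```text
t: 4.65
eef_pos: [0.5116, -0.0089, 0.2076]
ee_rot: [3.141, 0.0, -0.387]
force: [0.2, -0.3, -0.3]
width: 0.0005
```

Emit:
{"method": "move_arm", "body": {
  "deltas": [
    [0,0,-0.5,0,0,0],
    [0,0,-0.5,0,0,0],
    [0,0,0,0,0,0],
    [0,0,0,0,0,0],
    [0,0,0,0,0,0]
  ]
}}

```text
t: 5.07
eef_pos: [0.5116, -0.0089, 0.2067]
ee_rot: [3.142, 0.0, -0.387]
force: [0.1, -0.4, 0.3]
width: 0.0003
```

Emit:
{"method": "move_arm", "body": {
  "deltas": [
    [0,0,-0.5,0,0,0],
    [0,0,-0.5,0,0,0],
    [0,0,-0.5,0,0,0],
    [0,0,0,0,0,0],
    [0,0,0,0,0,0]
  ]
}}

```text
t: 5.48
eef_pos: [0.5116, -0.0089, 0.2052]
ee_rot: [3.142, -0.0, -0.387]
force: [0.7, 0.2, 1.0]
width: 0.0003
```

Emit:
{"method": "move_arm", "body": {
  "deltas": [
    [0,0,-0.5,0,0,0],
    [0,0,-0.5,0,0,0],
    [0,0,0,0,0,0],
    [0,0,0,0,0,0],
    [0,0,0,0,0,0]
  ]
}}

```text
t: 5.9
eef_pos: [0.5117, -0.0089, 0.2042]
ee_rot: [-3.142, -0.0, -0.387]
force: [-0.8, 0.6, 4.1]
width: 0.0003
```

Emit:
{"method": "move_arm", "body": {
  "deltas": [
    [0,0,-0.5,0,0,0],
    [0,0,-0.5,0,0,0],
    [0,0,0,0,0,0],
    [0,0,0,0,0,0],
    [0,0,0,0,0,0]
  ]
}}

```text
t: 6.32
eef_pos: [0.5116, -0.0089, 0.2031]
ee_rot: [-3.142, -0.0, -0.387]
force: [-0.3, 0.4, 2.6]
width: 0.0003
```

Emit:
{"method": "move_arm", "body": {
  "deltas": [
    [0,0,-0.5,0,0,0],
    [0,0,-0.5,0,0,0],
    [0,0,-0.5,0,0,0],
    [0,0,0,0,0,0],
    [0,0,0,0,0,0]
  ]
}}

```text
t: 6.73
eef_pos: [0.5117, -0.0089, 0.2016]
ee_rot: [-3.142, -0.0, -0.387]
force: [-0.6, 0.7, 2.5]
width: 0.0004
```

Emit:
{"method": "move_arm", "body": {
  "deltas": [
    [0,0,-0.5,0,0,0],
    [0,0,-0.5,0,0,0],
    [0,0,0,0,0,0],
    [0,0,0,0,0,0],
    [0,0,0,0,0,0]
  ]
}}

```text
t: 7.15
eef_pos: [0.5116, -0.0089, 0.2006]
ee_rot: [3.142, 0.0, -0.387]
force: [0.0, -0.2, 2.8]
width: 0.0003
```

Emit:
{"method": "move_arm", "body": {
  "deltas": [
    [0,0,-0.5,0,0,0],
    [0,0,0,0,0,0],
    [0,0,0,0,0,0],
    [0,0,0,0,0,0],
    [0,0,0,0,0,0]
  ]
}}

```text
t: 7.57
eef_pos: [0.5117, -0.0089, 0.2004]
ee_rot: [-3.142, -0.0, -0.387]
force: [-1.4, 0.1, 5.4]
width: 0.0006
```

Emit:
{"method": "move_arm", "body": {
  "deltas": [
    [0,0,-0.3,0,0,0],
    [0,0,0,0,0,0],
    [0,0,0,0,0,0],
    [0,0,0,0,0,0],
    [0,0,0,0,0,0]
  ]
}}

```text
t: 7.98
eef_pos: [0.5117, -0.0089, 0.2004]
ee_rot: [-3.141, -0.0, -0.387]
force: [-2.8, 1.4, 8.7]
width: 0.0001
```

Emit:
{"method": "move_arm", "body": {
  "deltas": [
    [0,0,-0.3,0,0,0],
    [0,0,0,0,0,0],
    [0,0,0,0,0,0],
    [0,0,0,0,0,0],
    [0,0,0,0,0,0]
  ]
}}

```text
t: 8.4
eef_pos: [0.5117, -0.0089, 0.2003]
ee_rot: [-3.141, -0.0, -0.386]
force: [-3.1, -0.0, 13.2]
width: 0.0002
```

Tile 1 is seated: there is a hard stop at TCP z = 0.2003 with 13 N. On to tile 2 with the same profile.

Emit:
{"method": "move_arm", "body": {
  "deltas": [
    [0,0,6,0,0,0],
    [0,0,8,0,0,0],
    [-7.5,15.5,0,0,0,0],
    [-7.5,15.5,0,0,0,0],
    [-7.5,16,0,0,0,0]
  ]
}}

```text
t: 8.82
eef_pos: [0.4889, 0.0384, 0.214]
ee_rot: [-3.141, -0.0, -0.388]
force: [-0.0, 0.5, 0.1]
width: 0.0005
```

Emit:
{"method": "move_arm", "body": {
  "deltas": [
    [0,0,0,0,0,0],
    [0,0,-2,0,0,0],
    [0,0,-2,0,0,0],
    [0,0,-2,0,0,0],
    [0,0,0,0,0,0]
  ]
}}

```text
t: 9.23
eef_pos: [0.4891, 0.0376, 0.207]
ee_rot: [3.141, 0.001, -0.388]
force: [0.2, -0.2, 0.2]
width: 0.0004
```

Emit:
{"method": "move_arm", "body": {
  "deltas": [
    [0,0,-0.6,0,0,0],
    [0,0,-0.6,0,0,0],
    [0,0,-0.6,0,0,0],
    [0,0,-0.6,0,0,0],
    [0,0,-0.6,0,0,0]
  ]
}}

```text
t: 9.65
eef_pos: [0.4892, 0.038, 0.2046]
ee_rot: [-3.142, -0.0, -0.387]
force: [-1.1, -0.8, 3.6]
width: 0.0002
```

Emit:
{"method": "move_arm", "body": {
  "deltas": [
    [0,0,-0.6,0,0,0],
    [0,0,-0.6,0,0,0],
    [0,0,-0.6,0,0,0],
    [0,0,-0.6,0,0,0],
    [0,0,-0.6,0,0,0]
  ]
}}

```text
t: 10.07
eef_pos: [0.4892, 0.0381, 0.2016]
ee_rot: [-3.142, -0.0, -0.387]
force: [-0.1, -1.2, 3.0]
width: 0.0004
```

Emit:
{"method": "move_arm", "body": {
  "deltas": [
    [0,0,-0.6,0,0,0],
    [0,0,-0.6,0,0,0],
    [0,0,0,0,0,0],
    [0,0,0,0,0,0],
    [0,0,0,0,0,0]
  ]
}}

```text
t: 10.48
eef_pos: [0.4891, 0.0381, 0.2004]
ee_rot: [3.142, -0.0, -0.387]
force: [-1.5, -1.4, 4.9]
width: 0.0008
```

Emit:
{"method": "move_arm", "body": {
  "deltas": [
    [0,0,-0.4,0,0,0],
    [0,0,0,0,0,0],
    [0,0,-0.3,0,0,0],
    [0,0,0,0,0,0],
    [0,0,0,0,0,0]
  ]
}}

```text
t: 10.9
eef_pos: [0.4891, 0.0381, 0.2003]
ee_rot: [3.142, -0.0, -0.386]
force: [-2.9, -2.6, 11.8]
width: 0.0002
```

Tile 2 is seated the same way. Tile 3 is next, a shift of (+5, +52).

Emit:
{"method": "move_arm", "body": {
  "deltas": [
    [0,0,6,0,0,0],
    [0,0,8,0,0,0],
    [1.5,17,0,0,0,0],
    [1.5,17,0,0,0,0],
    [2,17.5,0,0,0,0]
  ]
}}

```text
t: 11.32
eef_pos: [0.4942, 0.0902, 0.2142]
ee_rot: [-3.141, -0.0, -0.388]
force: [0.4, -0.8, 0.0]
width: 0.0004
```

Emit:
{"method": "move_arm", "body": {
  "deltas": [
    [0,0,0,0,0,0],
    [0,0,-2,0,0,0],
    [0,0,-2,0,0,0],
    [0,0,-2,0,0,0],
    [0,0,0,0,0,0]
  ]
}}

```text
t: 11.73
eef_pos: [0.4938, 0.089, 0.2072]
ee_rot: [3.141, 0.001, -0.387]
force: [0.1, -0.5, 0.0]
width: 0.0004
```

Emit:
{"method": "move_arm", "body": {
  "deltas": [
    [0,0,-0.6,0,0,0],
    [0,0,-0.6,0,0,0],
    [0,0,-0.6,0,0,0],
    [0,0,-0.6,0,0,0],
    [0,0,-0.6,0,0,0]
  ]
}}

```text
t: 12.15
eef_pos: [0.4941, 0.0894, 0.2048]
ee_rot: [3.141, -0.0, -0.387]
force: [-1.3, -1.4, 3.4]
width: 0.0003
```

Emit:
{"method": "move_arm", "body": {
  "deltas": [
    [0,0,-0.6,0,0,0],
    [0,0,-0.6,0,0,0],
    [0,0,-0.6,0,0,0],
    [0,0,-0.6,0,0,0],
    [0,0,-0.6,0,0,0]
  ]
}}

```text
t: 12.57
eef_pos: [0.4941, 0.0895, 0.2016]
ee_rot: [3.141, 0.0, -0.387]
force: [0.3, -3.2, 3.5]
width: 0.0005
```

Emit:
{"method": "move_arm", "body": {
  "deltas": [
    [0,0,-0.6,0,0,0],
    [0,0,-0.6,0,0,0],
    [0,0,-0.3,0,0,0],
    [0,0,0,0,0,0],
    [0,0,0,0,0,0]
  ]
}}

```text
t: 12.98
eef_pos: [0.4941, 0.0896, 0.2004]
ee_rot: [3.142, -0.0, -0.387]
force: [-1.2, -3.0, 7.3]
width: 0.0001
```

Emit:
{"method": "move_arm", "body": {
  "deltas": [
    [0,0,-0.4,0,0,0],
    [0,0,0,0,0,0],
    [0,0,0,0,0,0],
    [0,0,0,0,0,0],
    [0,0,0,0,0,0]
  ]
}}

```text
t: 13.4
eef_pos: [0.4941, 0.0896, 0.2003]
ee_rot: [3.142, -0.0, -0.387]
force: [-2.6, -4.7, 11.8]
width: 0.0003
```

Emit:
{"method": "move_arm", "body": {
  "deltas": [
    [0,0,6,0,0,0],
    [0,0,8,0,0,0],
    [10,14,0,0,0,0],
    [10,14,0,0,0,0],
    [10,14,0,0,0,0]
  ]
}}

```text
t: 13.82
eef_pos: [0.5247, 0.1324, 0.2146]
ee_rot: [-3.14, -0.001, -0.387]
force: [-0.8, 0.0, -0.5]
width: 0.0006
```

Emit:
{"method": "move_arm", "body": {
  "deltas": [
    [0,0,0,0,0,0],
    [0,0,-2,0,0,0],
    [0,0,-2,0,0,0],
    [0,0,-2,0,0,0],
    [0,0,0,0,0,0]
  ]
}}

```text
t: 14.23
eef_pos: [0.5236, 0.1311, 0.2073]
ee_rot: [3.141, 0.001, -0.387]
force: [0.3, -0.6, -0.6]
width: 0.0005
```

Emit:
{"method": "move_arm", "body": {
  "deltas": [
    [0,0,-0.6,0,0,0],
    [0,0,-0.6,0,0,0],
    [0,0,-0.6,0,0,0],
    [0,0,-0.6,0,0,0],
    [0,0,-0.6,0,0,0]
  ]
}}

```text
t: 14.65
eef_pos: [0.5241, 0.1315, 0.205]
ee_rot: [-3.142, -0.0, -0.387]
force: [-1.3, -0.6, 2.9]
width: 0.0004
```

Emit:
{"method": "move_arm", "body": {
  "deltas": [
    [0,0,-0.6,0,0,0],
    [0,0,-0.6,0,0,0],
    [0,0,-0.6,0,0,0],
    [0,0,-0.6,0,0,0],
    [0,0,-0.6,0,0,0]
  ]
}}

```text
t: 15.07
eef_pos: [0.5242, 0.1316, 0.2018]
ee_rot: [3.142, -0.0, -0.387]
force: [-1.6, -1.4, 3.9]
width: 0.0005
```

Emit:
{"method": "move_arm", "body": {
  "deltas": [
    [0,0,-0.6,0,0,0],
    [0,0,-0.6,0,0,0],
    [0,0,-0.3,0,0,0],
    [0,0,0,0,0,0],
    [0,0,0,0,0,0]
  ]
}}

```text
t: 15.48
eef_pos: [0.5241, 0.1316, 0.2004]
ee_rot: [3.142, -0.0, -0.387]
force: [-2.6, -0.6, 5.6]
width: 0.0006
```

Emit:
{"method": "move_arm", "body": {
  "deltas": [
    [0,0,-0.5,0,0,0],
    [0,0,0,0,0,0],
    [0,0,0,0,0,0],
    [0,0,0,0,0,0],
    [0,0,0,0,0,0]
  ]
}}

```text
t: 15.9
eef_pos: [0.5241, 0.1316, 0.2003]
ee_rot: [-3.142, -0.0, -0.386]
force: [-3.5, -2.0, 10.7]
width: 0.0002
```

Emit:
{"method": "move_arm", "body": {
  "deltas": [
    [0,0,10,0,0,0],
    [0,0,40,0,0,0],
    [0,0,40,0,0,0],
    [0,0,40,0,0,0],
    [0,0,40,0,0,0]
  ]
}}

```text
t: 16.32
eef_pos: [0.5238, 0.1315, 0.372]
ee_rot: [-3.141, 0.0, -0.387]
force: [1.0, 1.1, -0.5]
width: 0.0002
```

Emit:
{"method": "move_arm", "body": {
  "deltas": [
    [0,0,30,0,0,0],
    [-15,34,0,0,0,0],
    [-15,34,0,0,0,0],
    [-15,34,0,0,0,0],
    [-15,34,0,0,0,0]
  ]
}}

```text
t: 16.73
eef_pos: [0.4632, 0.2686, 0.4005]
ee_rot: [-3.14, -0.0, -0.388]
force: [1.1, 0.7, -0.3]
width: 0.0003
```

Emit:
{"method": "move_arm", "body": {
  "deltas": [
    [-15,34,0,0,0,0],
    [-15,34,0,0,0,0],
    [-15,34,0,0,0,0],
    [-15,34,0,0,0,0],
    [-15,34,0,0,0,0]
  ]
}}

```text
t: 17.15
eef_pos: [0.3879, 0.4392, 0.4002]
ee_rot: [-3.141, 0.0, -0.387]
force: [0.7, 0.5, -0.5]
width: 0.0006
```

Emit:
{"method": "move_arm", "body": {
  "deltas": [
    [-15,34,0,0,0,0],
    [-15,34,0,0,0,0],
    [-15,34,0,0,0,0],
    [-15,34,0,0,0,0],
    [-15,34,0,0,0,0]
  ]
}}

```text
t: 17.57
eef_pos: [0.3129, 0.6092, 0.4]
ee_rot: [-3.141, 0.0, -0.387]
force: [1.7, 0.6, 0.9]
width: 0.0002
```

Emit:
{"method": "move_arm", "body": {
  "deltas": [
    [0,0,0,0,0,0],
    [0,0,0,0,0,0],
    [0,0,0,0,0,0],
    [0,0,0,0,0,0],
    [0,0,0,0,0,0]
  ]
}}

```text
t: 17.98
eef_pos: [0.3147, 0.6067, 0.4003]
ee_rot: [-3.141, 0.0, -0.388]
force: [-0.2, -0.9, -0.2]
width: 0.0003
```

Run:
```python
from h import *
from ring import cents
for n in("top","side"):
    a=arm.grab_frame(n);cv2.imwrite(f"pics/{n}1.png",a[:,:,::-1])
    b=cv2.imread(f"pics/{n}0.png")[:,:,::-1]
    for nm,i in(("before",b),("after",a)): print(n,nm,[np.round(c,1).tolist() for c,s in cents(n,i) if s<70])
a,b=[cv2.imread(f"pics/{s}")[115:210,215:335] for s in("side0.png","side1.png")]
t=[cv2.imread(f"pics/{s}")[130:250,170:290] for s in("top0.png","top1.png")]
r=lambda i:cv2.resize(i,(400,300),interpolation=cv2.INTER_CUBIC)
cv2.imwrite("pics/cmp.png",np.vstack([np.hstack([r(a),r(b)]),np.hstack([r(x) for x in t])]))
```

```text
top before [[204.3, 212.6], [251.9, 212.1], [219.1, 220.9], [236.6, 221.0]]
top after [[204.7, 213.0], [252.0, 213.0], [219.4, 221.4], [236.8, 221.3]]
side before [[248.7, 160.0], [248.5, 170.2], [255.6, 179.8], [268.5, 185.1]]
side after [[248.6, 160.8], [248.5, 171.2], [255.4, 180.8], [268.5, 186.1]]
```

View pics/cmp.png

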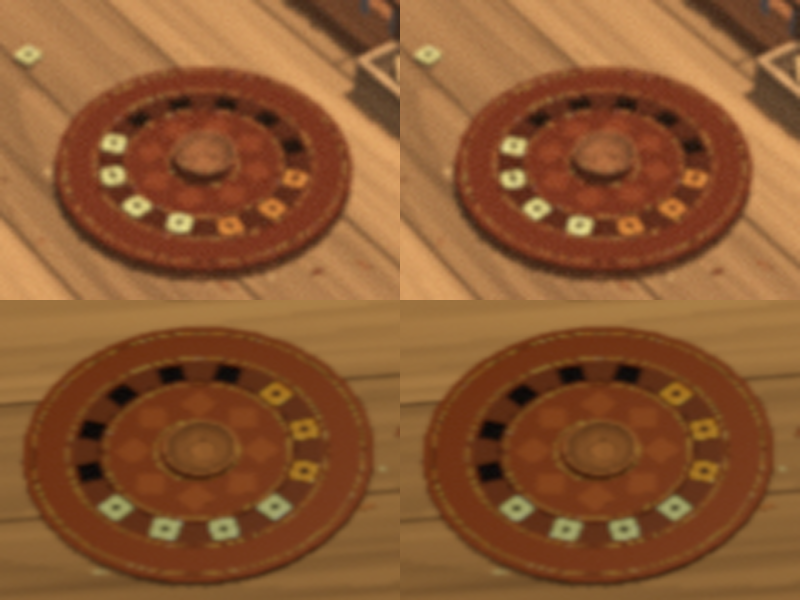

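View pics/top1.png

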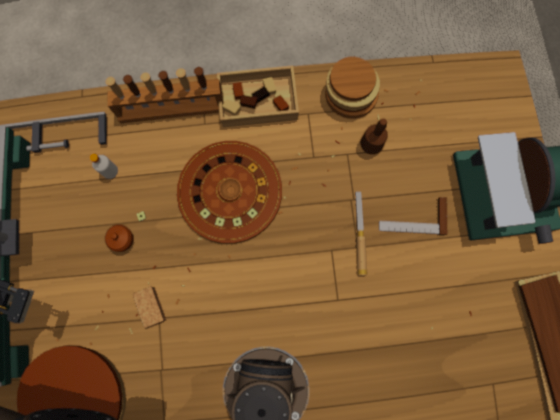

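The before and after views match: the tray, bowl and bystanders haven't moved, and all four tiles sit about 1 px lower in the side view, as sinking 4 to 5 mm should look. The arm is clear, so I'm handing in.

```bash
python3 -c "
from station import arm
print(arm.job_done())"
```

```text
the job is handed in; nothing more can be done
None
```

I pressed tiles 1 to 4 down in order with the closed fingertips, lifting between tiles, then drew the arm back clear of the bench and handed the job in at about 18 s.

- **Seating:** each tile sank under about 3–5 N and stopped hard at TCP z ≈ 0.2003 m. That puts the fingertips at about 22 mm, level with the tray face. The highest force read on any tile was about 13 N vertically, on tile 1; readings come only at the end of each move call.
- **Pictures afterwards:** all four tiles sit about 1 px lower in the side view. The tray, bowl and the other things show no visible movement.
- **Disagreement:** the two cameras differed by about 2.5 mm on the tile positions, so I used the mean. No check failed, and the hand-in reported no verdict.

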